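# Close the studio press with its spring-centred lever

## Robot

A 7-joint arm with a two-finger parallel gripper is mounted at the origin on the work surface. World frame = base frame: x ahead of the robot, y to its left, z up, the work surface at z = 0. Lengths are in m, angles in degrees, forces in N, time in s.
With the tool pointing down it reaches from about 0.425 to 0.95 m from the base axis. Payload 16.7 kg.
Tool frame: the origin (TCP) lies midway between the tips of the shut fingers; the grasp point (between the pads) lies 19 mm behind it; z points along the fingers, y is the direction in which the jaws open and shut (so a half turn about z gives the same grasp; the last joint's range is limited). The gripper opens to 94 mm and grips with 3 to 60 N. Pads are 16 mm wide; open, the fingers measure 119 mm over their backs; the gripper's body (75 mm by 177 mm) begins 78 mm behind the grasp point.
Start: joints at [-74.628, 24.414, 4.234, 92.017, -1.954, 63.644, -3.845], TCP at [0.274, 0.617, 0.205] pointing down, gripper open.
Joint ranges: [-163.25, 163.25], [-28.42, 122.38], [-70.27, 78.77], [12.13, 141.07], [-58.53, 238.53], [9.26, 117.41], [-156.51, 156.51]. Speed limits (degrees/s): [108.29, 108.29, 136.94, 136.94, 172.46, 172.46, 172.46].

## Interface

Orientations are given as a 3x3 rotation matrix whose columns are the frame's x, y, z axes.
In Python, from cell import manip gives the robot as it stands. The module is installed in compiled form; this text tells all that it offers.
- The arm moves only by the tool play_rows, never from a script. Its argument "steps" is a list of rows, each a list of 3 entries, a list of its own where there are three numbers: the finger opening in m, from 0 to 0.094, then the shift along the tool's x, y, z in m, then the turn, a rotation vector about the tool's x, y, z in rad. In form: [[jaw, [x, y, z], [wx, wy, wz]], ...]. A call has 1 to 5 rows; each row is the pose to reach, as a shift and turn from the pose commanded when the call began, along the tool's axes at that moment; what a row does not reach only later rows make up. A row lasts 1/8 s, in which the tool goes at most 62.5 mm and 10.7 degrees, less where a joint would pass 70% of its speed; a pose out of reach is approached as far as the arm can. A call with a gripper value outside its range is refused whole. The fingers move at their own pace and stop on an object; "newtons" is the grip in N (left out, the last holds). Time passes only in rows, so rows that repeat a pose let the fingers close. It gives the time, the measured TCP pose, the force and the opening at its end, in the units of the state.
- manip.sense(): the state, without advancing time (a new reading comes with each control period).
- manip.read_camera(name): name is "side" or "top"; returns (picture, depth): 480x640x3 uint8, red, green, blue; 480x640 float32, m along the optical axis (not along the pixel's ray), 0 where there is no reading.
- manip.camera_params(name): a dict with "fx", "fy", "cx", "cy" (pixels), "R" (3x3) and "t" (3): a world point X has camera coordinates R X + t. Camera axes: x right, y down, z forward; pixel columns grow to the right and rows downward; lengths in m; the calibration is good to about 2 mm. A picture is of the moment at which its call begins. camera_params takes no time and is no camera call.
- manip.hand_in(): hands the job in, once; it reports no verdict.
The state is a dict: "clock": time; "joint_positions": joint angles; "dq": joint speeds; "joint_torque": joint torques, N m; "tcp_pos": TCP position; "tool_rot": TCP orientation; "force": force on the tool from outside, world axes, zero at the start; "wrist_torque": the same for the moment, N m; "grip_width": finger opening in m.
Only numpy, scipy, OpenCV 4.12 (cv2) and the standard library are available. Lean on these libraries where they do the work, as an engineer would, in place of code of your own. Each camera call takes 0.05 s, during which the arm holds its last target.

## Task

Close the small bench press on the plaster mould: push the valve lever that has the round ball knob sideways towards the press, as far as it goes, and hold it there for at least two seconds. Then let the lever come back to its middle, so that the press head rises again, and leave the lever with the T-shaped handle alone.

Things in the scene. Friction and masses are not known exactly. Their poses are not given: they have to be found in the camera images.
- ball_valve: Grey block, 56 x 88 x 46 mm (x, y over its steel end caps, z), fixed on the press's base plate, carrying the ball-knob lever. Origin: centre of its underside, 12 mm above the table; z up, +y level towards the press, a 320 mm tall frame with clear guards, 215 mm from the origin to its near side. An equal block with the T-handled lever stands 140 mm off along +x or -x, varying between starts.
- ball_lever (a joint): Angle (rad) of the lever: 12 mm steel rod, black ball of 36 mm diameter on top, centre at (0, 0, 190 mm) of its block at rest. 0 upright, its middle; + leans to the block's +y, the press; stops at +0.5 and -0.5. Axis along the block's x, 52 mm above its underside, 138 mm below the ball's centre. A spring of 1.7 N m/rad (6 N at the ball at the stop) recentres it.
- tee_lever (a joint): Angle (rad) of the other lever, equal in height and spring, 0 upright: its top is a black crossbar 64 mm long and 20 mm thick along its block's x instead of a ball. Not to be used.
- press_head (a joint): How far (m) the press head has come down from its resting height; it follows the ball-knob lever, 0.06 m per rad. 0 with the lever in its middle; 0.030 with the lever at its stop on the press's side, the head then closed on the plaster mould; negative above rest.

How it is judged:
By the outcome, as a careful person would: the job done as asked, in the order asked, and still so for the second after the job is handed in, with the robot touching nothing.
It also fails if it takes over 32 s, if anything falls off the work surface, if the arm or the gripper's body presses on something with over 40 N, if the wrist force passes 120 N, or if a joint passes its speed limit or range.

## Working session

There is one attempt and no reset: what is moved stays moved. The work goes in short steps, Python scripts to look and compute and a tool call to move; the robot and the scene stay as the last step left them, time stands still between calls to the robot, and variables do not carry over. Pictures are saved under pics/ and viewed, and the job is handed in when it is done.

Besides the shell and the picture viewer there is one more tool, called by a JSON object that holds its "method" and its "body", one argument or row to a line. play_rows: Moves the arm, as the interface text tells. Its arguments: {"type":"object","properties":{"steps":{"type":"array"},"newtons":{"type":"number"}},"required":["steps"]}

```bash
mkdir -p pics
python3 - <<'E'
from cell import manip
import cv2, numpy as np
s=manip.sense()
for k in s: print(k,np.round(s[k],4).tolist())
for n in("side","top"):
    p,d=manip.read_camera(n); cv2.imwrite(f"pics/{n}0.png",p[:,:,::-1]); np.savez(f"{n}0.npz",p=p,d=d)
    c=manip.camera_params(n); print(n,{k:np.round(c[k],4).tolist() for k in c})
E
```

```text
clock 0.0
joint_positions [-74.628, 24.4484, 4.2316, 92.0523, -1.9527, 63.644, -3.844]
dq [0.0767, 0.0692, -0.0237, 0.0088, -0.0545, -0.0392, -0.0045]
joint_torque [0.0006, -93.5782, 3.6663, -45.4203, -0.0489, 0.0197, 0.0001]
tcp_pos [0.2737, 0.6165, 0.2048]
tool_rot [[-0.914, 0.4058, -0.0004], [0.4058, 0.914, -0.0012], [-0.0001, -0.0013, -1.0]]
force [-0.1685, -0.0066, -0.7921]
wrist_torque [0.0208, 0.0088, 0.0211]
grip_width 0.0937
side {'fx': 557.7367, 'fy': 557.7367, 'cx': 320.2257, 'cy': 243.3569, 'R': [[-0.7431, -0.6689, -0.0192], [-0.4846, 0.5577, -0.6739], [0.4615, -0.4914, -0.7386]], 't': [0.4544, 0.3536, 0.6436]}
top {'fx': 537.6921, 'fy': 537.6921, 'cx': 327.3727, 'cy': 234.5139, 'R': [[-0.0197, -0.9998, 0.001], [-0.9896, 0.0194, -0.1427], [0.1426, -0.0038, -0.9898]], 't': [0.0313, 0.598, 0.7988]}
```

View pics/side0.png

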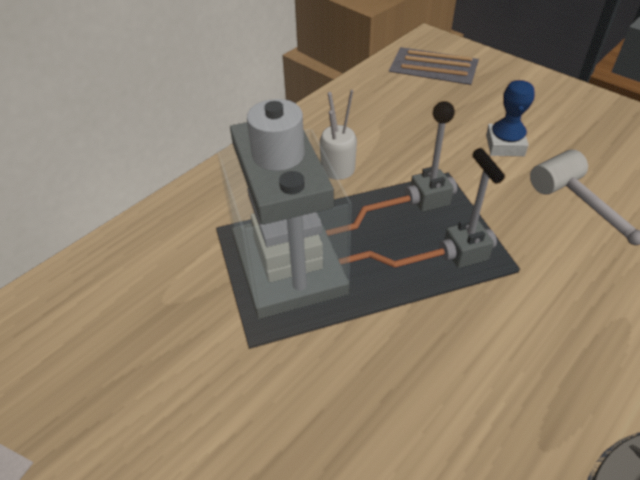

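View pics/top0.png

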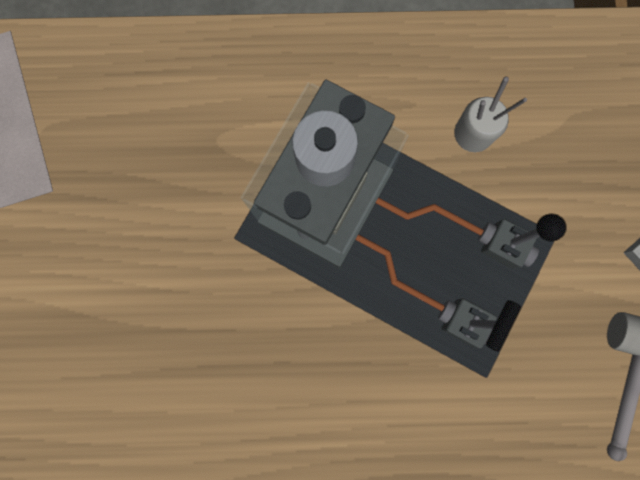

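Side view: ball knob at about (443,112), crossbar at (488,165), press left. Top view: ball at (551,227), crossbar at (504,325), press top left. Next I triangulate these.

```bash
cat > h.py <<'E'
import numpy as np, cv2
from cell import manip
C={n:manip.camera_params(n) for n in("side","top")}
def ray(n,u,v):
    c=C[n];R=np.array(c["R"]);t=np.array(c["t"])
    return -R.T@t, R.T@np.array([(u-c["cx"])/c["fx"],(v-c["cy"])/c["fy"],1])
def onz(n,u,v,z):
    o,d=ray(n,u,v); return o+d*(z-o[2])/d[2]
def tri(a,b):
    (o1,d1),(o2,d2)=ray("side",*a),ray("top",*b)
    s=np.linalg.lstsq(np.c_[d1,-d2],o2-o1,rcond=None)[0]
    p,q=o1+s[0]*d1,o2+s[1]*d2
    return (p+q)/2,np.linalg.norm(p-q)
def blob(p,near,th=45,win=45):
    m=(p.max(2)<th).astype(np.uint8)
    x,y=near; w=np.zeros_like(m); w[max(0,y-win):y+win,max(0,x-win):x+win]=1
    n,l,st,ce=cv2.connectedComponentsWithStats(m*w)
    i=l[y,x]
    cs,_=cv2.findContours((l==i).astype(np.uint8),cv2.RETR_EXTERNAL,cv2.CHAIN_APPROX_NONE)
    return st[i],ce[i],cv2.minEnclosingCircle(cs[0]),cv2.minAreaRect(cs[0])
E
python3 - <<'E'
from h import *
s=np.load("side0.npz");t=np.load("top0.npz")
for th in(30,40):
  b={}
  for nm,a,c in(("ball",(443,112),(551,227)),("tee",(488,165),(504,325))):
    r1=blob(s["p"],a,th);r2=blob(t["p"],c,th)
    print(nm,r1,r2)
    P,e=tri(r1[2][0],r2[2][0]);print("enc",P,e)
    P,e=tri(r1[3][0],r2[3][0]);print("rect",P,e); b[nm]=P
  print(np.linalg.norm(b["ball"]-b["tee"]), b["tee"]-b["ball"])
# press base plate corners in top, z~.012
for uv in((235,239),(487,377),(556,240)): print(uv,onz("top",*uv,.012))
for uv in((218,230),(250,346),(517,268)): print(uv,onz("side",*uv,.012))
# block tops: end caps
for uv in((489,235),(531,257),(448,312)): print(uv,onz("top",*uv,.04), )
for uv in((448,186),(413,195),(450,250),(488,240)): print('side',uv,onz("side",*uv,.04), )
E
```

```text
ball (array([     0,      0,    640,    480, 307164], dtype=int32), array([319.48142035, 239.51004024]), ((319.5, 239.5), 399.30010986328125), ((319.5, 239.5), (479.0, 639.0), 90.0)) (array([537, 215,  28,  26, 524], dtype=int32), array([550.19847328, 226.97137405]), ((550.5, 227.3000030517578), 13.997958183288574), ((550.75, 227.25001525878906), (25.45584487915039, 26.162948608398438), 45.0))
enc [ 0.67019555 -0.23994924 -0.05231034] 0.26908402166556383
rect [ 0.67021618 -0.2401112  -0.05219073] 0.2694119543071831
tee (array([474, 150,  29,  32, 287], dtype=int32), array([488.06968641, 167.01045296]), ((487.5, 165.5), 18.506855010986328), ((487.313720703125, 165.66551208496094), (36.95524215698242, 10.546775817871094), 48.36646270751953)) (array([487, 301,  33,  50, 727], dtype=int32), array([502.5997249 , 325.00687758]), ((503.0, 325.5), 25.773147583007812), ((502.3999938964844, 325.20001220703125), (15.205260276794434, 50.98234939575195), 26.56505012512207))
enc [ 0.45781167 -0.19520386  0.20030393] 0.00036904930430166393
rect [ 0.45800944 -0.19461934  0.2002503 ] 5.61533507488867
[... 1247 characters left out ...]
33870076249744 [-0.21271387  0.04581492  0.25322526]
(235, 239) [0.59857353 0.1692706  0.012     ]
(487, 377) [ 0.3729813  -0.22578287  0.012     ]
(556, 240) [ 0.5867494  -0.35111366  0.012     ]
(218, 230) [0.81410739 0.04538876 0.012     ]
(250, 346) [0.59679392 0.17150204 0.012     ]
(517, 268) [ 0.37511173 -0.22103679  0.012     ]
(489, 235) [ 0.59321617 -0.23434664  0.04      ]
(531, 257) [ 0.55725425 -0.29778405  0.04      ]
(448, 312) [ 0.47485101 -0.16373825  0.04      ]
side (448, 186) [ 0.55755266 -0.28805265  0.04      ]
side (413, 195) [ 0.59141964 -0.22708901  0.04      ]
side (450, 250) [ 0.46900872 -0.15881411  0.04      ]
side (488, 240) [ 0.4340912  -0.21850602  0.04      ]
```

Run:
```python
from h import *
s=np.load("side0.npz");t=np.load("top0.npz")
print(s["p"][112,430:458].max(1)); print(s["p"][98:128,443].max(1))
r2=blob(t["p"],(551,227),40)
for th in (35,45,55):
  for sd in ((443,118),(437,114)):
    r1=blob(s["p"],sd,th,20); print(th,r1[0],r1[2])
    if r1[0][4]<1000: print(tri(r1[2][0],r2[2][0]), tri(r1[3][0],r2[3][0]))
A=np.array([.598,.1704]);B=np.array([.374,-.2234]);D=np.array([.5867,-.3511])
u=(A-B)/np.linalg.norm(A-B);print(u,np.degrees(np.arctan2(u[1],u[0])),(D-B)@u,np.linalg.norm(D-B))
for n,d,uv in(("side",s["d"],(443,112)),("top",t["d"],(551,227))):
    o,q=ray(n,*uv); z=d[uv[1],uv[0]]; print(n,z,o+q*z)
```

```text
[152 137 106  61  37  37  35  38  38  37  37  40  39  42  42  42  41  41
  43  42  39  37  42  54  90 126 145 152]
[150 148 132  91  46  40  36  39  37  37  40  38  41  41  42  41  39  35
  39  38  37  34  32  35  45  74  99 110 112 113]
35 [     0      0    640    480 307184] ((319.5, 239.5), 399.30010986328125)
35 [     0      0    640    480 307184] ((319.5, 239.5), 399.30010986328125)
45 [434 103  19  20 293] ((443.5, 112.5), 10.12432861328125)
(array([ 0.57980044, -0.26415725,  0.20016204]), np.float64(0.0018579856704877414)) (array([ 0.57986668, -0.26432687,  0.20003606]), np.float64(0.00025058250595596507))
45 [434 103  19  20 293] ((443.5, 112.5), 10.12432861328125)
(array([ 0.57980044, -0.26415725,  0.20016204]), np.float64(0.0018579856704877414)) (array([ 0.57986668, -0.26432687,  0.20003606]), np.float64(0.00025058250595596507))
55 [434 102  20  21 319] ((443.2121276855469, 112.36363983154297), 10.516825675964355)
(array([ 0.57994317, -0.26388666,  0.20049474]), np.float64(0.001395454358792502)) (array([ 0.57968514, -0.26375288,  0.20136015]), np.float64(0.00020908438458734844))
55 [434 102  20  21 319] ((443.2121276855469, 112.36363983154297), 10.516825675964355)
(array([ 0.57994317, -0.26388666,  0.20049474]), np.float64(0.001395454358792502)) (array([ 0.57968514, -0.26375288,  0.20136015]), np.float64(0.00020908438458734844))
[0.4944265  0.86921944] 60.368059917037904 -0.005834806565660774 0.24808986275138292
side 0.87496775 [ 0.57259669 -0.25072596  0.21129298]
top 0.664891 [ 0.5770696  -0.25645129  0.21946909]
```

Ball centre (0.580, −0.264, 0.201), expected height 0.202. The tee is 0.140 m away, and the press direction is u = (0.494, 0.869), 60.4°, so the numbers agree. I'll plan waypoints that go over the press with the tool x ending along u.

```bash
cat > go.py <<'E'
import sys
from h import *
from scipy.spatial.transform import Rotation as Ro
s=manip.sense();p=np.array(s["tcp_pos"]);R=np.array(s["tool_rot"])
print(s["clock"],"tcp",p.round(4),"x-yaw",np.degrees(np.arctan2(R[1,0],R[0,0])).round(2),"F",np.round(s["force"],1),"q",np.round(s["joint_positions"],1))
u=np.array([.4944,.8692]); b=np.array([.580,-.264]); print("s along u, lateral",((p[:2]-b)@u).round(4),((p[:2]-b)@[u[1],-u[0]]).round(4))
for a in sys.argv[1:]:
    x,y,z,yaw=map(float,a.split(","))
    c,q=np.cos(np.radians(yaw)),np.sin(np.radians(yaw))
    T=np.array([[c,q,0],[q,-c,0],[0,0,-1]])
    print(a,"shift",(R.T@(np.array([x,y,z])-p)).round(4).tolist(),"rot",Ro.from_matrix(R.T@T).as_rotvec().round(4).tolist())
E
python3 go.py .33,.50,.33,146 .36,.40,.39,126 .38,.35,.39,108
```

```text
0.1 tcp [0.2737 0.6166 0.2049] x-yaw 156.06 F [-0.1 -0.4  0.4] q [-74.6  24.4   4.2  92.   -2.   63.6  -3.8]
s along u, lateral 0.614 -0.7016
.33,.50,.33,146 shift [-0.0987, -0.0839, -0.125] rot [-0.0011, 0.0002, 0.1756]
.36,.40,.39,126 shift [-0.1667, -0.1631, -0.1849] rot [-0.0011, 0.0004, 0.5247]
.38,.35,.39,108 shift [-0.2053, -0.2007, -0.1849] rot [-0.001, 0.0005, 0.8388]
```

{"method": "play_rows", "body": {
  "steps": [
    [0,[-0.02,-0.02,-0.06],[0,0,0.1]],
    [0,[-0.05,-0.05,-0.11],[0,0,0.25]],
    [0,[-0.09,-0.08,-0.15],[0,0,0.4]],
    [0,[-0.12,-0.12,-0.18],[0,0,0.55]],
    [0,[-0.15,-0.15,-0.185],[0,0,0.7]]
  ],
  "newtons": 30
}}

```text
clock: 0.72
tcp_pos: [0.351, 0.4175, 0.3926]
tool_rot: [[-0.433, 0.902, 0.001], [0.902, 0.433, 0.003], [0.002, 0.002, -1.0]]
force: [0.7, -0.1, 0.6]
grip_width: 0.0476
```

```bash
python3 go.py .42,.10,.39,80 .43,.05,.39,72
```

```text
0.725 tcp [0.351  0.4175 0.3926] x-yaw 115.64 F [ 0.7 -0.1  0.6] q [-70.3   5.1  14.9  94.3  -1.4  80.6 -29.6]
s along u, lateral 0.4791 -0.536
.42,.10,.39,80 shift [-0.3161, -0.0751, 0.0018] rot [0.0016, -0.0026, 0.622]
.43,.05,.39,72 shift [-0.3655, -0.0877, 0.0017] rot [0.0014, -0.0027, 0.7616]
```

{"method": "play_rows", "body": {
  "steps": [
    [0,[-0.06,-0.015,0],[0,0,0.12]],
    [0,[-0.12,-0.03,0],[0,0,0.24]],
    [0,[-0.18,-0.045,0],[0,0,0.36]],
    [0,[-0.24,-0.06,0],[0,0,0.48]],
    [0,[-0.3,-0.075,0],[0,0,0.6]]
  ]
}}

```text
clock: 1.35
tcp_pos: [0.4139, 0.1142, 0.3904]
tool_rot: [[0.15, 0.989, -0.0], [0.989, -0.15, 0.0], [0.0, -0.0, -1.0]]
force: [0.6, -0.0, 0.2]
grip_width: 0.0006
```

```bash
python3 go.py .48,-.18,.39,60.4 .545,-.325,.39,60.4
```

```text
1.35 tcp [0.4139 0.1142 0.3904] x-yaw 81.35 F [ 0.6 -0.   0.2] q [-56.2  -9.8  27.9 107.    4.6  81.6 -38. ]
s along u, lateral 0.2466 -0.3314
.48,-.18,.39,60.4 shift [-0.281, 0.1096, 0.0003] rot [-0.0002, -0.0003, 0.3657]
.545,-.325,.39,60.4 shift [-0.4145, 0.1956, 0.0002] rot [-0.0002, -0.0003, 0.3657]
```

{"method": "play_rows", "body": {
  "steps": [
    [0,[-0.055,0.02,0],[0,0,0.08]],
    [0,[-0.11,0.04,0],[0,0,0.16]],
    [0,[-0.165,0.06,0],[0,0,0.24]],
    [0,[-0.22,0.08,0],[0,0,0.32]],
    [0,[-0.275,0.105,0],[0,0,0.366]]
  ]
}}

```text
clock: 1.98
tcp_pos: [0.4772, -0.173, 0.3907]
tool_rot: [[0.492, 0.87, 0.001], [0.87, -0.492, 0.001], [0.002, 0.0, -1.0]]
force: [1.7, 0.8, -1.2]
grip_width: 0.0008
```

```bash
python3 go.py .545,-.325,.39,60.4 .545,-.325,.172,60.4
```

```text
1.975 tcp [ 0.4772 -0.173   0.3907] x-yaw 60.51 F [ 1.7  0.8 -1.2] q [-41.8  -1.1  55.1 100.1   0.8  80.4 -16.3]
s along u, lateral 0.0283 -0.1343
.545,-.325,.39,60.4 shift [-0.0989, 0.1338, 0.0006] rot [0.0004, -0.0016, 0.0019]
.545,-.325,.172,60.4 shift [-0.0993, 0.1337, 0.2186] rot [0.0004, -0.0016, 0.0019]
```

{"method": "play_rows", "body": {
  "steps": [
    [0,[-0.04,0.045,0],[0,0,0]],
    [0,[-0.075,0.09,0],[0,0,0]],
    [0,[-0.1,0.134,0],[0,0,0]],
    [0,[-0.1,0.134,0.04],[0,0,0]],
    [0,[-0.1,0.134,0.09],[0,0,0]]
  ]
}}

```text
clock: 2.6
tcp_pos: [0.545, -0.3255, 0.2992]
tool_rot: [[0.493, 0.87, -0.0], [0.87, -0.493, -0.001], [-0.001, 0.0, -1.0]]
force: [1.0, -0.1, -0.2]
grip_width: 0.0006
```

```bash
python3 go.py .545,-.325,.172,60.4
python3 - <<'E'
from h import *
for n in("side","top"):
    p,d=manip.read_camera(n); cv2.imwrite(f"pics/{n}1.png",p[:,:,::-1])
E
```

```text
2.6 tcp [ 0.545  -0.3255  0.2992] x-yaw 60.49 F [ 1.  -0.1 -0.2] q [-16.7  25.3  58.8  93.2 -22.3  74.2  16.2]
s along u, lateral -0.0707 -0.0001
.545,-.325,.172,60.4 shift [0.0006, -0.0002, 0.1272] rot [0.0004, 0.0011, 0.0016]
```

View pics/side1.png

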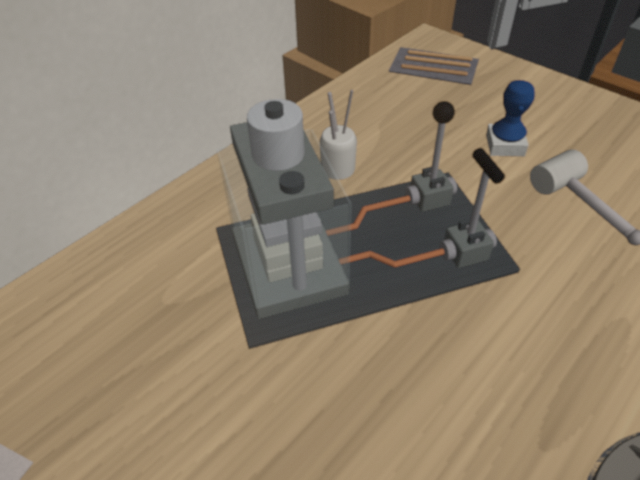

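View pics/top1.png

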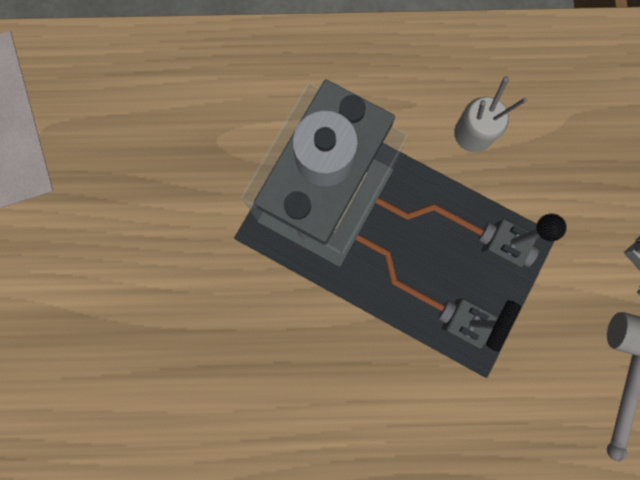

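Run:
```python
from h import *
s=manip.sense(); P=np.array(s["tcp_pos"])
for n in C:
    c=C[n]
    for X in (P,P+[0,0,.1],np.array([.58,-.264,.202]),np.array([.274,.617,.205]),np.zeros(3)):
        q=np.array(c["R"])@X+c["t"]; print(n,X.round(3),q.round(3),(c["fx"]*q[0]/q[2]+c["cx"]).round(),(c["fy"]*q[1]/q[2]+c["cy"]).round())
a=cv2.absdiff(cv2.imread("pics/side0.png"),cv2.imread("pics/side1.png")).max(2)
b=cv2.absdiff(cv2.imread("pics/top0.png"),cv2.imread("pics/top1.png")).max(2)
for m in(a,b):
    n,l,st,ce=cv2.connectedComponentsWithStats((m>25).astype(np.uint8)); print([x.tolist() for x in st[1:] if x[4]>20])
```

```text
side [ 0.543 -0.323  0.296] [ 0.261 -0.289  0.834] 494.0 50.0
side [ 0.543 -0.323  0.396] [ 0.259 -0.356  0.76 ] 510.0 -18.0
side [ 0.58  -0.264  0.202] [ 0.196 -0.211  0.892] 443.0 112.0
side [0.274 0.617 0.205] [-0.166  0.427  0.315] 27.0 998.0
side [0. 0. 0.] [0.454 0.354 0.644] 714.0 550.0
top [ 0.543 -0.323  0.296] [0.343 0.012 0.585] 643.0 245.0
top [ 0.543 -0.323  0.396] [ 0.343 -0.003  0.486] 708.0 232.0
top [ 0.58  -0.264  0.202] [ 0.284 -0.01   0.683] 551.0 227.0
top [0.274 0.617 0.205] [-0.591  0.31   0.633] -175.0 498.0
top [0. 0. 0.] [0.031 0.598 0.799] 348.0 637.0
[[489, 0, 14, 47, 154], [494, 0, 74, 48, 952]]
[[634, 244, 6, 10, 39]]
```

The new grey shapes at side (494–568, 0–48) and top (635,250) are the fingers. They match the projected TCP (494,50), so calibration is consistent, and both levers are untouched. Next, descend behind the ball.

{"method": "play_rows", "body": {
  "steps": [
    [0,[0,0,0.05],[0,0,0]],
    [0,[0,0,0.1],[0,0,0]],
    [0,[0,0,0.126],[0,0,0]],
    [0,[0.015,0,0.126],[0,0,0]],
    [0,[0.03,0,0.126],[0,0,0]]
  ]
}}

```text
clock: 3.32
tcp_pos: [0.5616, -0.2971, 0.1766]
tool_rot: [[0.49, 0.872, 0.002], [0.872, -0.49, -0.001], [0.001, 0.002, -1.0]]
force: [0.2, 0.4, 0.5]
grip_width: 0.0004
```

```bash
python3 go.py .600,-.229,.172,60.4
```

```text
3.325 tcp [ 0.5616 -0.2971  0.1766] x-yaw 60.64 F [0.2 0.4 0.5] q [-16.   31.3  53.8 101.2 -28.4  62.   18.2]
s along u, lateral -0.0378 0.0004
.600,-.229,.172,60.4 shift [0.0781, 0.0, 0.0047] rot [0.0021, -0.0006, 0.0042]
```

{"method": "play_rows", "body": {
  "steps": [
    [0,[0.01,0,0.003],[0,0,0]],
    [0,[0.024,0,0.003],[0,0,0]],
    [0,[0.04,0,0.003],[0,0,0]],
    [0,[0.056,0,0.003],[0,0,0]],
    [0,[0.07,0,0.003],[0,0,0]]
  ]
}}

```text
clock: 3.95
tcp_pos: [0.5941, -0.2363, 0.1711]
tool_rot: [[0.491, 0.871, -0.001], [0.871, -0.491, -0.001], [-0.001, -0.001, -1.0]]
force: [-3.3, -7.1, -5.3]
grip_width: 0.0007
```

```bash
python3 go.py
python3 - <<'E'
from h import *
for n in("side","top"):
    p,d=manip.read_camera(n); cv2.imwrite(f"pics/{n}2.png",p[:,:,::-1])
E
```

```text
3.95 tcp [ 0.5941 -0.2363  0.1711] x-yaw 60.59 F [-3.3 -7.1 -5.3] q [-21.7  32.2  53.6 100.8 -29.   62.   12.4]
s along u, lateral 0.031 -0.0014
```

View pics/side2.png

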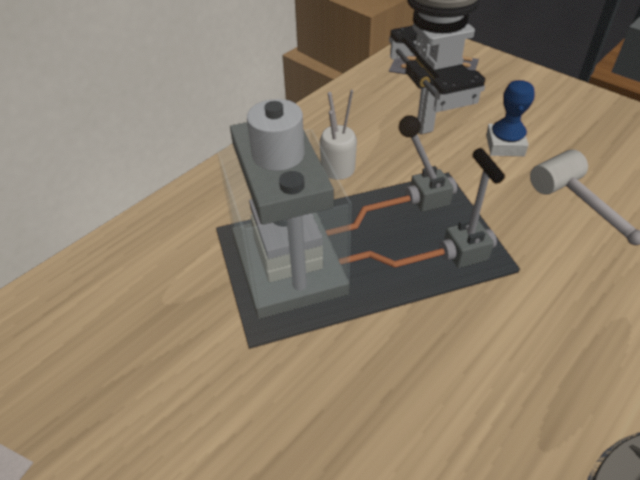

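The ball has moved to side (408,126), the lever leans toward the press, the head is lower and the tee is unmoved. Pushing on to the stop.

{"method": "play_rows", "body": {
  "steps": [
    [0,[0.004,0,0],[0,0,0]],
    [0,[0.008,0,0],[0,0,0]],
    [0,[0.011,0,0],[0,0,0]]
  ]
}}

```text
clock: 4.42
tcp_pos: [0.5979, -0.2295, 0.1712]
tool_rot: [[0.493, 0.87, -0.002], [0.87, -0.493, -0.003], [-0.003, -0.001, -1.0]]
force: [-9.5, -18.4, -5.5]
grip_width: 0.0008
```

```bash
python3 go.py
```

```text
4.425 tcp [ 0.5979 -0.2295  0.1712] x-yaw 60.48 F [ -9.5 -18.4  -5.5] q [-22.5  32.4  53.6 100.7 -29.   62.1  11.5]
s along u, lateral 0.0388 -0.0015
```

Force jumped to 21 N at s = 38.8 mm (40 predicted), so it is on the stop. Holding, with an image check.

{"method": "play_rows", "body": {
  "steps": [
    [0,[0.001,0,0],[0,0,0]],
    [0,[0.001,0,0],[0,0,0]],
    [0,[0.001,0,0],[0,0,0]],
    [0,[0.001,0,0],[0,0,0]],
    [0,[0.001,0,0],[0,0,0]]
  ]
}}

```text
clock: 5.05
tcp_pos: [0.5978, -0.2296, 0.1712]
tool_rot: [[0.494, 0.87, -0.003], [0.87, -0.494, -0.003], [-0.004, -0.001, -1.0]]
force: [-8.4, -15.6, -6.5]
grip_width: 0.0003
```

```bash
python3 go.py
python3 - <<'E'
from h import *
q={}
for n in("side","top"):
    p,d=manip.read_camera(n); cv2.imwrite(f"pics/{n}3.png",p[:,:,::-1]); q[n]=p
a=blob(q["side"],(404,130),50,22);b=blob(q["top"],(505,195),45,30)
print(a,b)
# predicted
X=np.array([.58+.0662*.494,-.264+.0662*.869,.202-.0169])
for n in C:
    c=C[n];r=np.array(c["R"])@X+c["t"];print(n,c["fx"]*r[0]/r[2]+c["cx"],c["fy"]*r[1]/r[2]+c["cy"])
if a[0][4]<2000 and b[0][4]<2000: print(X,tri(a[3][0],b[3][0]))
E
```

```text
5.05 tcp [ 0.5978 -0.2296  0.1712] x-yaw 60.41 F [ -8.4 -15.6  -6.5] q [-22.5  32.4  53.7 100.7 -29.   62.1  11.4]
s along u, lateral 0.0387 -0.0015
(array([396, 120,  20,  19, 296], dtype=int32), array([404.98310811, 128.98310811]), ((405.1009826660156, 128.972900390625), 9.95226001739502), ((405.5, 129.0), (18.0, 19.0), 90.0)) (array([ 487,  169,   48,   56, 1123], dtype=int32), array([512.04808549, 201.75779163]), ((514.5, 196.5), 33.71211624145508), ((510.49993896484375, 196.49998474121094), (54.99999237060547, 46.99999237060547), 90.0))
side 403.9137449213252 128.7051072136758
top 499.8975531943098 204.96140187610789
[ 0.6127028 -0.2064722  0.1851   ] (array([ 0.62616265, -0.22896541,  0.16587074]), np.float64(0.0038366009065716735))
```

View pics/side3.png

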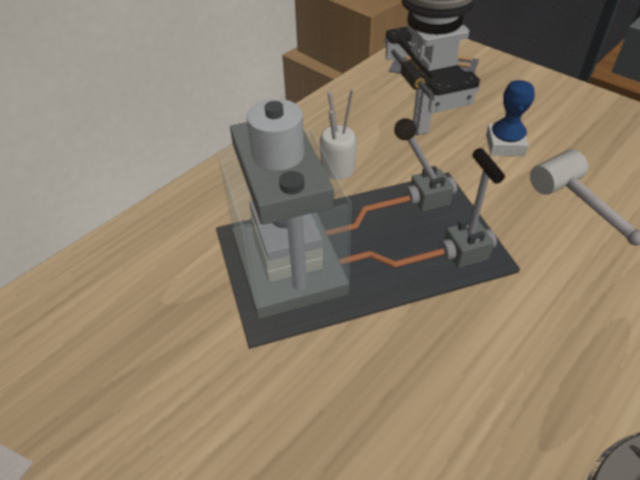

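View pics/top3.png

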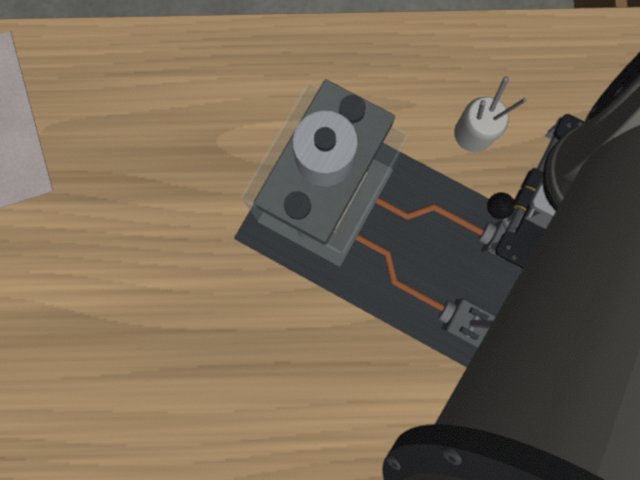

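Ball at side (405,129) and top (500,206), against the stop prediction of (404,129) and (500,205). A slight extra push should confirm the stop by leaving the position unchanged. I keep holding.

{"method": "play_rows", "body": {
  "steps": [
    [0,[0.002,0,0],[0,0,0]],
    [0,[0.003,0,0],[0,0,0]],
    [0,[0.003,0,0],[0,0,0]],
    [0,[0.003,0,0],[0,0,0]],
    [0,[0.003,0,0],[0,0,0]]
  ]
}}

```text
clock: 5.78
tcp_pos: [0.598, -0.2294, 0.1712]
tool_rot: [[0.496, 0.869, -0.004], [0.869, -0.496, -0.006], [-0.007, -0.0, -1.0]]
force: [-13.8, -26.6, -6.7]
grip_width: 0.0003
```

```bash
python3 go.py
```

```text
5.775 tcp [ 0.598  -0.2294  0.1712] x-yaw 60.29 F [-13.8 -26.6  -6.7] q [-22.7  32.4  53.8 100.7 -28.9  62.1  11.2]
s along u, lateral 0.039 -0.0015
```

Force rose 12 N with 0.3 mm of movement, so this is the stop. Holding with a little less force.

{"method": "play_rows", "body": {
  "steps": [
    [0,[-0.002,0,0],[0,0,0]],
    [0,[-0.002,0,0],[0,0,0]],
    [0,[-0.002,0,0],[0,0,0]],
    [0,[-0.002,0,0],[0,0,0]],
    [0,[-0.002,0,0],[0,0,0]]
  ]
}}

```text
clock: 6.4
tcp_pos: [0.5979, -0.2296, 0.1712]
tool_rot: [[0.494, 0.869, -0.003], [0.869, -0.494, -0.004], [-0.005, -0.001, -1.0]]
force: [-9.5, -18.5, -5.8]
grip_width: 0.0007
```

{"method": "play_rows", "body": {
  "steps": [
    [0,[0,0,0],[0,0,0]],
    [0,[0,0,0],[0,0,0]],
    [0,[0,0,0],[0,0,0]],
    [0,[0,0,0],[0,0,0]],
    [0,[0,0,0],[0,0,0]]
  ]
}}

```text
clock: 7.02
tcp_pos: [0.5979, -0.2295, 0.1712]
tool_rot: [[0.494, 0.869, -0.003], [0.869, -0.494, -0.004], [-0.005, -0.001, -1.0]]
force: [-10.0, -19.4, -6.1]
grip_width: 0.0004
```

{"method": "play_rows", "body": {
  "steps": [
    [0,[0,0,0],[0,0,0]],
    [0,[0,0,0],[0,0,0]],
    [0,[0,0,0],[0,0,0]],
    [0,[0,0,0],[0,0,0]],
    [0,[0,0,0],[0,0,0]]
  ]
}}

```text
clock: 7.65
tcp_pos: [0.5979, -0.2295, 0.1712]
tool_rot: [[0.494, 0.869, -0.003], [0.869, -0.494, -0.004], [-0.005, -0.001, -1.0]]
force: [-10.1, -19.4, -6.8]
grip_width: 0.0003
```

{"method": "play_rows", "body": {
  "steps": [
    [0,[0,0,0],[0,0,0]],
    [0,[0,0,0],[0,0,0]],
    [0,[0,0,0],[0,0,0]],
    [0,[0,0,0],[0,0,0]],
    [0,[0,0,0],[0,0,0]]
  ]
}}

```text
clock: 8.28
tcp_pos: [0.5979, -0.2295, 0.1712]
tool_rot: [[0.494, 0.869, -0.003], [0.869, -0.494, -0.004], [-0.005, -0.001, -1.0]]
force: [-10.1, -19.3, -5.6]
grip_width: 0.0003
```

```bash
python3 go.py
```

```text
8.275 tcp [ 0.5979 -0.2295  0.1712] x-yaw 60.37 F [-10.1 -19.3  -5.6] q [-22.5  32.4  53.7 100.7 -28.9  62.1  11.4]
s along u, lateral 0.0388 -0.0015
```

Held for about 3.8 s. Now a slow release, following the lever back.

{"method": "play_rows", "body": {
  "steps": [
    [0,[-0.008,0,0],[0,0,0]],
    [0,[-0.016,0,0],[0,0,0]],
    [0,[-0.024,0,0],[0,0,0]],
    [0,[-0.032,0,0],[0,0,0]],
    [0,[-0.04,0,0],[0,0,0]]
  ]
}}

```text
clock: 8.9
tcp_pos: [0.5809, -0.2606, 0.1715]
tool_rot: [[0.491, 0.871, 0.0], [0.871, -0.491, 0.0], [0.0, -0.0, -1.0]]
force: [-1.2, -2.4, 1.5]
grip_width: 0.0007
```

{"method": "play_rows", "body": {
  "steps": [
    [0,[-0.007,0,0],[0,0,0]],
    [0,[-0.014,0,0],[0,0,0]],
    [0,[-0.02,0,0],[0,0,0]],
    [0,[-0.026,0,0],[0,0,0]],
    [0,[-0.032,0,0],[0,0,0]]
  ]
}}

```text
clock: 9.52
tcp_pos: [0.5652, -0.2884, 0.1714]
tool_rot: [[0.491, 0.871, -0.0], [0.871, -0.491, 0.0], [0.0, -0.0, -1.0]]
force: [0.5, 0.1, 0.8]
grip_width: 0.0001
```

{"method": "play_rows", "body": {
  "steps": [
    [0,[-0.02,0,0],[0,0,0]],
    [0,[-0.04,0,0],[0,0,0]],
    [0,[-0.04,0,-0.05],[0,0,0]],
    [0,[-0.04,0,-0.11],[0,0,0]],
    [0,[-0.04,0,-0.15],[0,0,0]]
  ]
}}

```text
clock: 10.15
tcp_pos: [0.5448, -0.325, 0.3242]
tool_rot: [[0.492, 0.87, 0.002], [0.87, -0.492, -0.001], [0.0, 0.002, -1.0]]
force: [-0.4, -0.0, 0.2]
grip_width: 0.0005
```

{"method": "play_rows", "body": {
  "steps": [
    [0,[-0.02,0,0],[0,0,0]],
    [0,[-0.03,0,0],[0,0,0]],
    [0,[-0.03,0,0],[0,0,0]],
    [0,[-0.03,0,0],[0,0,0]]
  ]
}}

```text
clock: 10.65
tcp_pos: [0.5308, -0.3489, 0.3206]
tool_rot: [[0.491, 0.871, -0.001], [0.871, -0.491, 0.0], [-0.0, -0.001, -1.0]]
force: [0.0, 0.6, 0.1]
grip_width: 0.0003
```

```bash
python3 go.py
python3 - <<'E'
from h import *
q={}
for n in("side","top"):
    p,d=manip.read_camera(n); cv2.imwrite(f"pics/{n}4.png",p[:,:,::-1]); q[n]=p
print(blob(q["side"],(443,118),45,20)[0],blob(q["side"],(488,165),40)[2])
a=cv2.absdiff(cv2.imread("pics/side0.png"),cv2.imread("pics/side4.png")).max(2)
n,l,st,ce=cv2.connectedComponentsWithStats((a>25).astype(np.uint8)); print([x.tolist() for x in st[1:] if x[4]>15])
E
```

```text
10.65 tcp [ 0.5308 -0.3489  0.3206] x-yaw 60.6 F [0.  0.6 0.1] q [-14.5  24.6  59.3  91.3 -21.6  76.6  18.3]
s along u, lateral -0.0981 -0.0007
[434 103  19  20 290] ((488.5, 165.0), 18.90115737915039)
[[509, 0, 10, 31, 101], [514, 0, 21, 31, 400]]
```

View pics/side4.png

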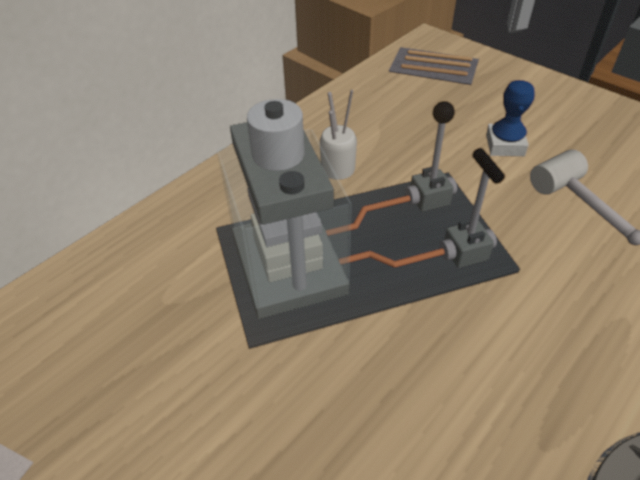

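The ball is back at side (443,112) and the crossbar at (488,165), with the head raised. The only difference from the first picture is the gripper at the top edge, clear of everything.

```bash
python3 -c "
from cell import manip
print(manip.hand_in(), manip.sense()['force'])"
```

```text
the job is handed in; nothing more can be done
the job is handed in; nothing more can be done
```

I pushed the ball-knob lever to its stop on the press side, held it there for about 3.8 s, then let it return slowly to its middle. The robot then backed off clear and I handed the job in at about 11 s of the 32 s allowed. No verdict was reported.

- **At the stop:** the ball was within about 1 pixel of where both cameras should show it at +0.5 rad. An extra push raised the force from about 18 to 30 N but moved the lever only 0.3 mm. That 30 N was the highest force reading I saw.
- **After release:** in the side view, the ball, T-handle and press head match the first picture, and only the gripper, up and clear, differs. The force reading was near zero, and the T-handled lever never moved in the side views.
- **One check that disagreed:** while the lever was held, my automatic ball detection in the top view merged the ball with the dark gripper. I discarded that position and read the ball by eye, at about (500,206) against a predicted (500,205).

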